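# Jack the bar-ledge board up flush

## Robot

A 6-joint arm with a two-finger parallel gripper is mounted at the origin on the work surface. World frame = base frame: x ahead of the robot, y to its left, z up, the work surface at z = 0. Lengths are in m, angles in rad, forces in N, time in s.
With the tool pointing down it reaches from about 0.3 to 0.775 m from the base axis. Payload 14.6 kg.
Tool frame: the origin (TCP) lies at the very end of the fingers, on their centre line; the grasp point (between the pads) lies 19 mm behind it; z points along the fingers, y is the line along which they close (so a half turn about z gives the same grasp; the last joint's range is limited). The gripper opens to 94 mm and grips with 3 to 60 N. Pads are 16 mm wide; open, the fingers measure 119 mm over their backs; the gripper's body (75 mm by 177 mm) begins 78 mm behind the grasp point.
Start: joints at [-1.241, 0.3, 1.521, -0, 1.321, -0.067], TCP at [0.213, -0.507, 0.205] pointing down, gripper open.
Joint ranges: [-3.03, 3.03], [-0.79, 2.21], [0.23, 2.52], [-1.04, 4.18], [0, 3.07], [-2.55, 2.55]. Speed limits (rad/s): [2.22, 2.22, 2.57, 3.14, 3.14, 3.14].

## Interface

Orientations are given as [roll, pitch, yaw] about the fixed x, y, z axes, in that order (R = Rz(yaw) Ry(pitch) Rx(roll)).
In Python, from station import ctrl, cams gives the robot as it stands. The module is installed in compiled form; this text tells all that it offers.
- The arm moves only by the tool arm_command, never from a script. Its argument "plan" is a list that holds one entry, the list of rows, each a list of 7 numbers: the shift along the tool's x, y, z in mm, then the turn, a rotation vector about the tool's x, y, z in rad, then the closure, from -1 (fully open) to 1 (shut). A call has 1 to 12 rows; each row is the pose to reach, as a shift and turn from the pose commanded when the call began, along the tool's axes at that moment; what a row does not reach only later rows make up. A row lasts 1/10 s, in which the tool goes at most 50 mm and 8.59 degrees, less where a joint would pass 70% of its speed; a pose out of reach is approached as far as the arm can. A call with a gripper value outside its range is refused whole. The fingers move at their own pace and stop on an object; "squeeze" is the grip in N (left out, the last holds). Time passes only in rows, so rows that repeat a pose let the fingers close. It gives the time, the measured TCP pose, the force, the opening and the grip force at its end, in the units of the state.
- ctrl.get_obs(): the state, without advancing time (a new reading comes with each control period).
- cams.camera(name): name is "scene" or "top"; returns (picture, depth): 400x640x3 uint8, blue, green, red; 400x640 float32, m along the optical axis (not along the pixel's ray), 0 where there is no reading.
- cams.camera_info(name): a dict with "fx", "fy", "cx", "cy" (pixels), "world_to_cam" (4x4, takes a point from world to camera coordinates). Camera axes: x right, y down, z forward; pixel columns grow to the right and rows downward; lengths in m; the calibration is good to about 2 mm. A picture is of the moment at which its call begins. camera_info takes no time and is no camera call.
- ctrl.hand_in(): hands the job in; it is judged then, once.
The state is a dict: "time_s": time; "qpos": joint angles; "joint_vel": joint speeds; "tau": joint torques, N m; "ee_pos": TCP position; "eef_rot": TCP orientation; "force": force on the tool from outside, world axes, zero at the start; "moment": the same for the moment, N m; "grip_width": finger opening in m; "grip_force": force on a finger pad.
Only numpy, scipy, OpenCV 4.12 (cv2) and the standard library are available. Lean on these libraries where they do the work, as an engineer would, in place of code of your own. Each camera call takes 0.05 s, during which the arm holds its last target. There are 200 camera calls.

## Task

The middle board of the raised bar ledge sits too low on its scissor jack. Take the jack's loose crank from the counter, push it fully home on the jack's square shaft and wind the jack up, turning clockwise as you face the shaft, until the board's top is flush with the ledge boards on either side. Let go, leaving the crank on the shaft, and leave the mug, the jar and the screwdriver alone.

Things in the scene. Friction and masses are not known exactly. Their poses are not given: they have to be found in the camera images.
- crank: Loose dark steel crank with a black grip, lying flat on the counter; 0.23 kg. Origin: middle of the round grip (30 mm diameter, x from -30 to +30 mm), 15 mm above the counter at the start; x runs along the grip towards the socket end, z up as it lies. A flat arm (x 34 to 42 mm, 24 mm broad) joins the grip to the socket, whose axis is parallel to x at y = -60 mm, z = 0.
- crank_socket (a point): Centre of the crank socket's floor, at (42, -60, 0) mm in crank, axes as crank. The socket is a 30 mm square tube, 23 mm square inside with flats parallel to y and z, 30 mm deep, its open mouth facing +x.
- crank_grip (a joint): Turn of the black grip on its spindle (rad), without stops. It turns stiffly, 0.15 N m: enough to carry the crank's weight when the crank is held by the grip alone, and it turns in the hand as the crank is wound.
- jack: Scissor jack on a plywood packer under the middle ledge board, fixed, with two steel telescopic standoffs beside it. Origin: on the counter under its centre; x horizontal, along the screw, away from the crank end; z up. The screw's square end sticks out at the -x side, ahead of the ledge.
- ledge: The two fixed maple ledge boards either side of the middle one, on steel posts, with a steel utensil rail. Same origin in plan and axes as the jack. All three boards' front edge is at x = -100 mm. The rail (14 mm thick, along y at x = -160 mm, level with the fixed boards' mid thickness, 15 mm below their tops) spans the gap and passes over the crank: the hand must lean back from it while winding.
- shaft_tip (a point): Centre of the end of the jack's square shaft (20 mm square, conical nose, 30 mm long ahead of a round collar), 98 mm above the counter at the start. x: the shaft's axis, into the jack; y and z square to its flats, turning with it. With the crank fully home it stands at the socket's floor. In winding it climbs half as much as the board and draws in along +x 4 mm a turn.
- shaft (a joint): Turn of the jack's screw (rad); starts within 0.35 of 0, where its flats are level and upright. Positive is clockwise as you face the shaft, and raises the board: 8.5 mm a turn. Resists with about 0.2 N m plus the load (under 0.1), and stays where it is left. 1.4 to 3.1 turns are needed; it stops at 23 rad.
- board_top (a point): Point on the top face of the middle maple ledge board (400 mm along y, 260 mm deep, 30 mm thick), midway along y, 20 mm behind its front edge. The board rides on the jack, always level, and rises and falls with it.
- ledge_top_left (a point): Point on the top face of the fixed maple ledge board at the left (+y) of the middle one, 20 mm from the seam and 20 mm behind the front edge.
- ledge_top_right (a point): The same on the fixed board at the right (-y); both fixed boards are at one height, 12 to 26 mm above the middle board's starting height.
- mug: White mug, 80 mm wide, 95 mm tall, standing on the counter; bystander. Origin under its centre.
- jar: Glass jar with a steel cap, 72 mm wide, 110 mm tall, standing on the counter on the other side from the crank; bystander. Origin under its centre.
- screwdriver: Screwdriver, 190 mm long, lying on the counter at the left; bystander. Origin under its middle.
There are look-alikes about, which are no part of the job. Several things look just like the crank: the one meant starts farthest from the robot's base.

How it is judged:
By the outcome, as a careful person would: the job done as asked, in the order asked, and still so for the second after the job is handed in, with the robot touching nothing.
It also fails if it takes over 72 s, if anything falls off the work surface, if the arm or the gripper's body presses on something with over 40 N, if the wrist force passes 120 N, or if a joint passes its speed limit or range.

## Working session

There is one attempt and no reset: what is moved stays moved. The work goes in short steps, Python scripts to look and compute and a tool call to move; the robot and the scene stay as the last step left them, time stands still between calls to the robot, and variables do not carry over. Pictures are saved under pics/ and viewed, at most 10 in all, crops included, and the job is handed in when it is done.

Besides the shell and the picture viewer there is one more tool, called after "Emit:" in YAML: its name, and indented under it one key for each argument. arm_command: Moves the arm, as the interface text tells. Its arguments: {"type":"object","properties":{"plan":{"type":"array"},"squeeze":{"type":"number"}},"required":["plan"]}

```bash
mkdir -p pics
python3 - <<'E'
from station import ctrl,cams
import cv2,numpy as np
for n in("scene","top"):
    p,d=cams.camera(n); cv2.imwrite(f"pics/{n}0.png",p); np.save(f"pics/{n}0.npy",d)
    i=cams.camera_info(n); print(n,i["fx"],i["cx"],i["cy"],np.round(np.linalg.inv(i["world_to_cam"]),3).tolist())
print(ctrl.get_obs())
E
```

```text
scene 455.6772187654721 326.6167279341646 193.34966472212434 [[0.303, 0.742, -0.597, 1.336], [0.953, -0.237, 0.189, -0.248], [-0.001, -0.627, -0.779, 1.218], [0.0, 0.0, 0.0, 1.0]]
top 390.65444627819704 314.57368377777243 199.82343354762332 [[-0.017, -0.997, 0.082, 0.437], [-1.0, 0.017, 0.003, 0.0], [-0.004, -0.082, -0.997, 1.142], [0.0, 0.0, 0.0, 1.0]]
{'time_s': 0.1, 'qpos': array([-1.24058376e+00,  3.00427312e-01,  1.52152481e+00, -3.28770226e-05,
        1.32069251e+00, -6.66134139e-02]), 'joint_vel': array([ 4.88825236e-04, -2.58943345e-03, -2.13292713e-03, -2.85481338e-03,
        1.05620396e-05,  9.00832626e-04]), 'tau': array([ 3.32583932e-04, -5.32650733e+01, -3.53285694e+01,  7.10368180e-02,
        2.35494808e-02, -6.61667013e-05]), 'ee_pos': array([ 0.2124765 , -0.50704311,  0.20493415]), 'eef_rot': array([-3.14054089e+00, -3.82489398e-05,  3.96834115e-01]), 'force': array([-0.12080667,  0.02410449, -0.57587049]), 'moment': array([ 0.03617803, -0.02279301,  0.01740141]), 'grip_force': 0.0, 'grip_width': 0.09389833817474097}
```

View pics/top0.png

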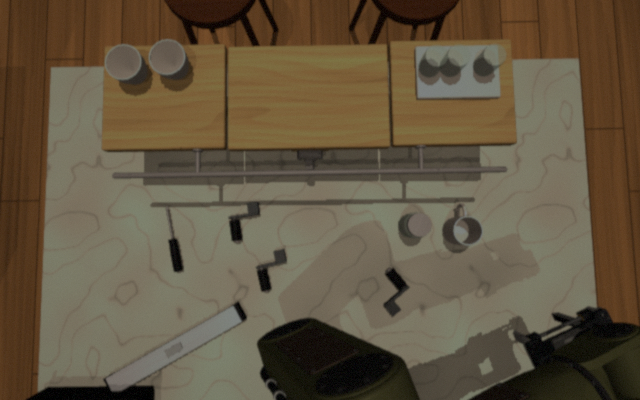

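View pics/scene0.png

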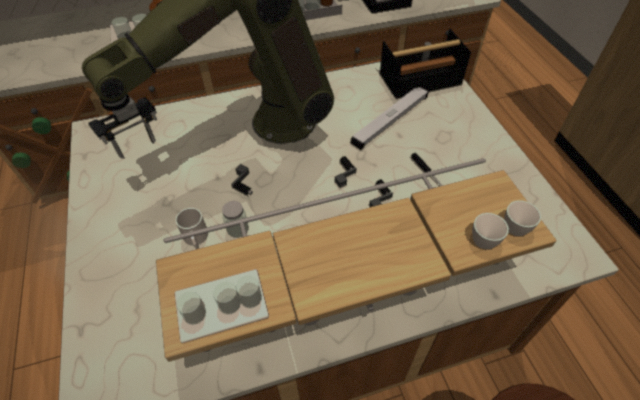

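Top picture: crank look-alikes at (243,222), (270,270) and (397,290); the first is highest in the picture, so it looks farthest from the base. Mug is at (462,232), jar at (415,226), screwdriver at (175,240), and the shaft end near (312,170) under the rail. I'll measure distances and enlarge.

```bash
cat > h.py <<'E'
import numpy as np,cv2
from station import ctrl,cams
def w(n,u,v,z=None,d=None):
    i=cams.camera_info(n); M=np.linalg.inv(i["world_to_cam"])
    r=np.array([(u-i["cx"])/i["fx"],(v-i["cy"])/i["fy"],1.])
    if z is not None: d=(z-M[2,3])/(M[2,:3]@r)
    return M[:3,:3]@(r*d)+M[:3,3]
def px(n,P):
    i=cams.camera_info(n); c=i["world_to_cam"]@np.append(P,1); return c[0]/c[2]*i["fx"]+i["cx"],c[1]/c[2]*i["fy"]+i["cy"]
def crop(p,u,v,a,b,s,f):
    c=p[v-b:v+b,u-a:u+a]; c=cv2.convertScaleAbs(c,alpha=1.8,beta=20)
    cv2.imwrite(f,cv2.resize(c,None,fx=s,fy=s,interpolation=cv2.INTER_CUBIC))
E
python3 - <<'E'
from h import *
for u,v in((243,222),(270,270),(397,290)):
    P=w("top",u,v,.015); print(P.round(3),np.hypot(*P[:2]))
p=cv2.imread("pics/top0.png"); d=np.load("pics/top0.npy")
crop(p,280,205,65,65,9,"/tmp/a.png"); 
a=p[145:250,225:325]; a=cv2.convertScaleAbs(a,alpha=1.9,beta=15); cv2.imwrite("pics/c1.png",cv2.resize(a,None,fx=5.7,fy=5.7,interpolation=cv2.INTER_CUBIC))
for n,pts in(("top",[(232,70),(232,140),(300,140),(384,140),(384,70),(215,140),(400,140),(215,75),(400,100),(300,171),(150,174),(460,169)]),):
    for u,v in pts: print(u,v,w(n,u,v,d=float(np.median(d[v-1:v+2,u-1:u+2]))).round(4))
d2=np.load("pics/scene0.npy")
for u,v in [(350,280),(240,270),(450,215),(430,250)]: print(u,v,w("scene",u,v,d=float(np.median(d2[v-1:v+2,u-1:u+2]))).round(4))
E
```

```text
[0.469 0.211 0.015] 0.5141699701884888
[0.331 0.134 0.015] 0.3569302045111644
[ 0.269 -0.226  0.015] 0.3514477539423189
232 70 [0.8392 0.2014 0.2069]
232 140 [0.6631 0.201  0.2083]
300 140 [0.6604 0.0357 0.2074]
384 140 [ 0.6565 -0.1681  0.2084]
384 70 [ 0.8324 -0.1739  0.2066]
215 140 [0.6606 0.2389 0.2216]
400 140 [ 0.6528 -0.2041  0.2213]
215 75 [0.8208 0.2394 0.2223]
400 100 [ 0.7505 -0.2072  0.2223]
300 171 [0.5832 0.0365 0.2144]
150 174 [0.5826 0.3975 0.2121]
460 169 [ 0.5815 -0.3469  0.2137]
350 280 [ 0.8405 -0.0316  0.2088]
240 270 [ 0.738  -0.2843  0.2211]
450 215 [0.7445 0.2883 0.2216]
430 250 [0.822  0.194  0.2089]
```

View pics/c1.png

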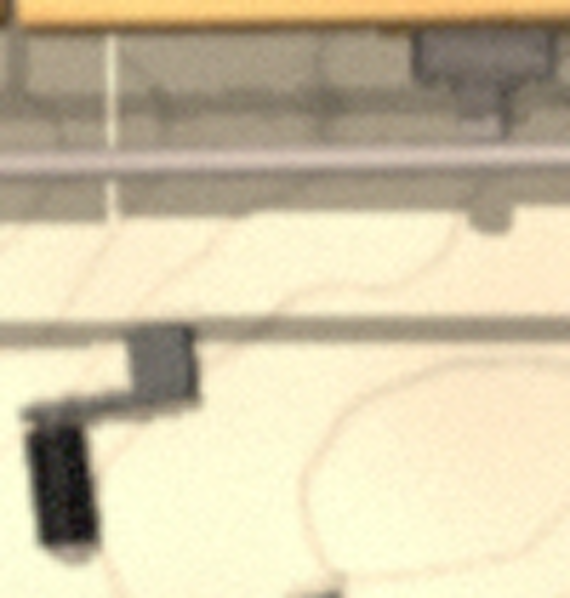

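The crop shows the target at top px (243,222), 0.514 m from base; the others are at 0.36 and 0.35, so it is the farthest. Its grip runs (235,220)–(237,241), the socket is at (253,208) with its mouth up (+x world), and the shaft stub is at about (310,168) just behind the rail. Next I measure the shaft, the edges and the crank's axis.

Run:
```python
from h import *
P=[];D=[]
for k in range(12):
    p,d=cams.camera("top"); P.append(p.astype(float)); D.append(np.where(d>0,d,np.nan))
p=np.mean(P,0); d=np.nanmedian(D,0); np.save("pics/p.npy",p); np.save("pics/d.npy",d)
np.set_printoptions(linewidth=200,suppress=True)
# shaft height map
print("z mm, rows 150-180, cols 298-325")
for v in range(152,182): print(v,[int(1000*w("top",u,v,d=d[v,u])[2]) for u in range(298,326)])
print("crank z")
for v in range(198,244,2): print(v,[int(1000*w("top",u,v,d=d[v,u])[2]) for u in range(226,264)])
a=cv2.convertScaleAbs(p[150:185,290:335],alpha=2.2,beta=10);b=cv2.convertScaleAbs(p[197:247,225:267],alpha=2.2,beta=10)
A=cv2.resize(a,(400,311),interpolation=cv2.INTER_CUBIC);B=cv2.resize(b,(400,476),interpolation=cv2.INTER_CUBIC)
cv2.imwrite("pics/c2.png",np.hstack([cv2.copyMakeBorder(A,0,165,0,0,0),B]))
for u,v in((103,150),(224,149.5),(229,148.5),(386,146),(393,145.5),(515,143.5)): print(u,v,w("top",u,v,.2218 if u<226 or u>390 else .2077).round(4))
```

```text
z mm, rows 150-180, cols 298-325
152 [0, 108, 107, 107, 108, 108, 109, 108, 109, 109, 107, 108, 109, 108, 108, 109, 109, 109, 108, 108, 109, 107, 108, 111, -1, 0, -1, -2]
153 [87, 109, 110, 107, 108, 109, 109, 109, 108, 108, 109, 108, 109, 108, 108, 107, 109, 109, 109, 107, 107, 110, 108, 109, 0, -1, -1, 0]
154 [88, 108, 108, 108, 108, 109, 108, 108, 108, 108, 108, 108, 107, 109, 107, 107, 109, 110, 107, 109, 108, 109, 109, 108, 0, -2, -2, -1]
155 [89, 108, 110, 108, 108, 108, 108, 108, 108, 107, 108, 107, 108, 107, 106, 108, 107, 106, 107, 107, 107, 107, 108, 106, 0, -2, -1, -3]
156 [90, 106, 107, 105, 106, 106, 106, 107, 106, 106, 107, 107, 106, 105, 107, 106, 106, 106, 106, 105, 105, 106, 106, 103, -1, -1, -1, 0]
157 [90, 105, 104, 104, 104, 105, 104, 104, 104, 104, 105, 104, 103, 103, 103, 104, 103, 104, 104, 103, 104, 102, 102, 101, -1, 0, 0, 0]
158 [0, 100, 100, 101, 102, 101, 101, 108, 110, 112, 112, 113, 113, 111, 111, 109, 106, 99, 100, 100, 99, 99, 100, 100, 0, 0, -2, -1]
159 [-2, -1, 93, 0, -2, 0, 104, 108, 110, 111, 111, 109, 110, 109, 109, 108, 107, 103, 1, 0, -1, 93, 0,
[... 5480 characters left out ...]
, 0, 0, 0, -1, -2, 0, -1, 0, -1, -1, 0, -2, -2, 0, -1, -1, 0, -1, -1]
238 [-1, -1, -1, -2, -1, 18, 24, 27, 27, 27, 28, 27, 26, 24, 22, 18, -1, -2, -1, -2, 0, 0, -1, 0, -1, -1, 0, 0, 0, -1, -1, 0, -1, 0, -1, -1, -1, 0]
240 [0, -1, -1, -1, 0, 0, 23, 26, 26, 17, 17, 17, 16, 0, -2, -1, -1, -1, -1, 0, 0, -1, 0, 0, -2, 0, 0, 0, 0, -1, 0, -1, -2, 0, 0, 0, 0, -1]
242 [0, -1, -1, 0, -1, -1, -1, -1, -1, -1, -1, 0, 0, 0, 0, -1, -1, -1, -2, 0, 0, 0, -1, -1, -1, 0, 0, 0, 0, -1, -1, 0, -1, -1, 0, -1, 0, 0]
103 150 [0.641  0.5071 0.2218]
224 149.5 [0.6371 0.2172 0.2218]
229 148.5 [0.6424 0.2084 0.2077]
386 146 [ 0.6418 -0.1726  0.2077]
393 145.5 [ 0.6397 -0.1868  0.2218]
515 143.5 [ 0.6394 -0.4778  0.2218]
```

View pics/c2.png

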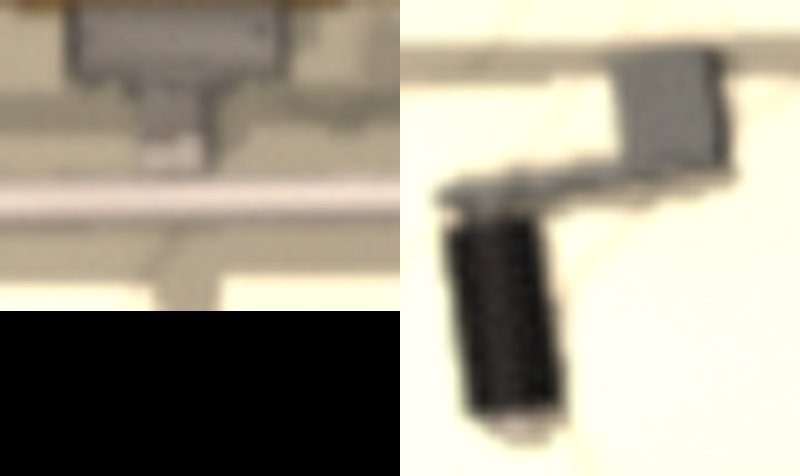

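The shaft's top face (cols 305–312, rows 160–168) tilts down to the left, with a bit of its right flank visible at col 313; the collar is at row 159 and the tip is hidden under the rail. The crank's grip and socket edges are clear. Now I fit these.

Run:
```python
from h import *
d=np.load("pics/d.npy")
X=lambda u,v:w("top",u,v,d=d[v,u])
# shaft top face
S=np.array([X(u,v) for v in range(161,168) for u in range(305,313)])
A=np.c_[S[:,:2]-S[:,:2].mean(0),np.ones(len(S))]; c=np.linalg.lstsq(A,S[:,2],rcond=None)[0]; print("shaft slope",c, "alpha",np.arctan(c[1]), "range",S.min(0),S.max(0))
for v in(157.5,158.5,159.5,168): print("row",v,w("top",309,v,.106))
print("cols",[w("top",u,164,z).round(4).tolist() for u,z in((304.5,.103),(312.5,.108),(313.5,.098))])
# rail centre
R=np.array([[w("top",u,v,d=d[v,u]) for v in range(165,182) if .208<w("top",u,v,d=d[v,u])[2]<.218] [0:9] for u in ()]) if 0 else None
L=[]
for u in range(130,495,5):
    q=[X(u,v) for v in range(163,184)]; q=np.array([t for t in q if .209<t[2]<.22])
    if len(q)>2: L.append(q.mean(0))
L=np.array(L); k=np.polyfit(L[:,1],L[:,0],1); print("rail x=",k,"dev",np.std(L[:,0]-np.polyval(k,L[:,1])))
# heights of boards
def pl(u0,u1,v0,v1): return np.median([X(u,v)[2] for u in range(u0,u1) for v in range(v0,v1)])
print("mid",pl(232,384,130,145),pl(232,250,130,145),pl(366,384,130,145),"L",pl(200,222,130,145),"R",pl(395,415,130,145))
# seams
g=np.array([[X(u,v)[2] for u in range(220,235)] for v in range(60,145,6)]);
# grip axis: ridge pixels
G=np.array([X(u,v) for v in range(220,239) for u in range(228,243) if X(u,v)[2]>.012])
# width centre per row
ro=[]
for v in range(221,239):
    us=[u for u in range(226,246) if X(u,v)[2]>.010]
    a,b=w("top",us[0]-.5,v,.015),w("top",us[-1]+.5,v,.015); ro.append(np.r_[(a+b)/2,np.linalg.norm(a-b)])
ro=np.array(ro); k=np.polyfit(ro[:,0],ro[:,1],1); print("grip y=",k,"w",ro[:,3].mean(), "y at .44",np.polyval(k,.44))
for v in(218.5,219.5,239.5,240.5): print("row",v,w("top",236,v,.02).round(4))
m=(d*0).astype(np.uint8)
pts=np.array([[u,v] for v in range(200,214) for u in range(244,260) if X(u,v)[2]>.0265]); r=cv2.minAreaRect(pts.astype(np.float32)); print(r, w("top",*r[0],.03))
```

```text
shaft slope [-0.0007984  -0.25862594  0.10599938] alpha -0.2530805737878682 range [0.60999211 0.00817704 0.10237668] [0.62749619 0.02728365 0.1091629 ]
row 157.5 [0.63642648 0.0160869  0.106     ]
row 158.5 [0.63370947 0.01612918 0.106     ]
row 159.5 [0.63099361 0.01617143 0.106     ]
row 168 [0.60795509 0.01652988 0.106     ]
cols [[0.6195, 0.0285, 0.103], [0.6183, 0.007, 0.108], [0.62, 0.0043, 0.098]]Traceback (most recent call last):
  File "<stdin>", line 13, in <module>
  File "<stdin>", line 3, in <lambda>
  File "h.py", line 4, in w
    i=cams.camera_info(n); M=np.linalg.inv(i["world_to_cam"])
ValueError: time passes only in moves, steps and waits
```

```bash
python3 - <<'E'
s=open("h.py").read().replace('i=cams.camera_info(n)','i=I(n)').replace("def w(","import functools\n@functools.lru_cache\ndef I(n): return cams.camera_info(n)\ndef w(",1)
open("h.py","w").write(s)
E
python3 - <<'E'
from h import *
d=np.load("pics/d.npy")
X=lambda u,v:w("top",u,v,d=d[v,u])
L=[]
for u in range(130,495,5):
    q=np.array([t for t in (X(u,v) for v in range(163,184)) if .209<t[2]<.22])
    if len(q)>2: L.append(q.mean(0))
L=np.array(L); k=np.polyfit(L[:,1],L[:,0],1); print("rail x=",k,np.std(L[:,0]-np.polyval(k,L[:,1])))
def pl(u0,u1,v0,v1): return np.round(np.mean([X(u,v)[2] for u in range(u0,u1) for v in range(v0,v1)]),5)
print("mid",pl(232,384,130,145),pl(232,250,130,145),pl(366,384,130,145),"L",pl(200,222,130,145),"R",pl(395,415,130,145),"counter",pl(280,360,205,230))
ro=[]
for v in range(221,239):
    us=[u for u in range(226,246) if X(u,v)[2]>.010]
    a,b=w("top",us[0]-.5,v,.015),w("top",us[-1]+.5,v,.015); ro.append(np.r_[(a+b)/2,np.linalg.norm(a-b)])
ro=np.array(ro); k=np.polyfit(ro[:,0],ro[:,1],1); print("grip y=",k,"w",ro[:,3].mean(), "y at .44",np.polyval(k,.44))
for v in(218.5,219.5,239.5,240.5): print("row",v,w("top",236,v,.02).round(4))
pts=np.array([w("top",u,v,.03)[:2]*1000 for v in range(198,214) for u in range(244,260) if X(u,v)[2]>.0265],np.float32); r=cv2.minAreaRect(pts); print("socket",r)
print(ctrl.get_obs()["time_s"])
E
```

```text
rail x= [0.00151175 0.58159431] 0.001404356404445489
mid 0.20761 0.20757 0.20764 L 0.22188 R 0.22187 counter -0.00102
grip y= [0.13941049 0.17121387] w 0.031058237481160305 y at .44 0.2325544868113225
row 218.5 [0.4792 0.2299 0.02  ]
row 219.5 [0.4764 0.2299 0.02  ]
row 239.5 [0.4192 0.2299 0.02  ]
row 240.5 [0.4164 0.2299 0.02  ]
socket ((510.92578125, 181.92884826660156), (34.19089126586914, 34.30709457397461), 89.03009033203125)
0.7
```

```bash
cat >> h.py <<'E'
from scipy.spatial.transform import Rotation as Ro
def lean(th,yaw,roll=0):  # tool rotation: z leans th from down towards heading yaw; roll about world-ish heading axis
    c,s=np.cos(th),np.sin(th)
    B=np.array([[c,0,s],[0,-1,0],[s,0,-c]])
    return Ro.from_euler('z',yaw)*Ro.from_euler('x',roll)*Ro.from_matrix(B)
def cur():
    o=ctrl.get_obs(); return o["ee_pos"],Ro.from_euler('xyz',o["eef_rot"]),o
def rel(p,R,base=None):
    p0,R0=base or cur()[:2]
    return (R0.inv().apply(np.array(p)-p0)*1000).round(1).tolist()+(R0.inv()*R).as_rotvec().round(4).tolist()
E
python3 - <<'E'
from h import *
th,yaw=np.radians(35),.138
R=lean(th,yaw); cx=np.array([np.cos(yaw),np.sin(yaw),0])
ax=np.array([.447,.2335,.015])-.005*cx
tcp=ax+R.apply([0,0,.0095]); print(tcp)
pre=tcp+[0,0,.10]-.03*cx
print(rel(pre,R)); print("then",rel(tcp,R,(pre,R)))
E
```

```text
[0.44744471 0.23356176 0.00721806]
[474.0, -600.2, 98.2, -0.079, 0.6074, 0.2507]
then [-32.8, -0.0, 99.1, 0.0, 0.0, 0.0]
```

Emit:
arm_command:
  plan:
    - [[474, -600, 98, -0.079, 0.607, 0.251, 0], [474, -600, 98, -0.079, 0.607, 0.251, 0], [474, -600, 98, -0.079, 0.607, 0.251, 0], [474, -600, 98, -0.079, 0.607, 0.251, 0], [474, -600, 98, -0.079, 0.607, 0.251, 0], [474, -600, 98, -0.079, 0.607, 0.251, 0], [474, -600, 98, -0.079, 0.607, 0.251, 0], [474, -600, 98, -0.079, 0.607, 0.251, 0], [474, -600, 98, -0.079, 0.607, 0.251, 0], [474, -600, 98, -0.079, 0.607, 0.251, 0], [474, -600, 98, -0.079, 0.607, 0.251, 0], [474, -600, 98, -0.079, 0.607, 0.251, 0]]

```text
time_s: 1.9
ee_pos: [0.3562, 0.0015, 0.1359]
eef_rot: [3.139, -0.605, 0.136]
force: [0.7, -1.7, 0.3]
grip_width: 0.0474
grip_force: 0.0
```

```bash
cat > g.py <<'E'
from h import *
th,yaw=np.radians(35),.138
R=lean(th,yaw); cx=np.array([np.cos(yaw),np.sin(yaw),0])
tcp=np.array([.447,.2335,.015])-.005*cx+R.apply([0,0,.0095])
pre=tcp+[0,0,.10]-.03*cx
p,_,o=cur(); print(o["time_s"],p,o["eef_rot"],o["grip_width"],o["qpos"].round(2))
print("pre",rel(pre,R)); print("tcp",rel(tcp,R))
E
python3 g.py
```

```text
1.9 [0.35616419 0.00151735 0.13591159] [ 3.13949409 -0.60459872  0.13596502] 0.0474305613701846 [-0.27 -0.42  2.49  0.44  0.55  0.85]
pre [59.3, -217.6, 75.4, 0.0033, 0.0063, -0.0017]
tcp [27.1, -217.9, 174.7, 0.0033, 0.0063, -0.0017]
```

Emit:
arm_command:
  plan:
    - [[59, -218, 75, 0.003, 0.006, 0, 0], [59, -218, 75, 0.003, 0.006, 0, 0], [59, -218, 75, 0.003, 0.006, 0, 0], [59, -218, 75, 0.003, 0.006, 0, 0], [59, -218, 75, 0.003, 0.006, 0, 0], [59, -218, 75, 0.003, 0.006, 0, 0], [59, -218, 75, 0.003, 0.006, 0, 0]]

```text
time_s: 2.6
ee_pos: [0.4094, 0.1952, 0.1103]
eef_rot: [-3.141, -0.606, 0.135]
force: [0.9, -0.6, 0.5]
grip_width: 0.0466
grip_force: 0.0
```

```bash
python3 g.py
```

```text
2.6 [0.40944785 0.19518207 0.11030466] [-3.14055704 -0.60586931  0.13457931] 0.04657015076440486 [ 0.48 -0.04  2.28 -0.56  0.37  2.39]
pre [8.8, -32.8, 9.9, 0.0009, 0.005, -0.0028]
tcp [-23.5, -32.8, 109.1, 0.0009, 0.005, -0.0028]
```

The last joint is near its stop here, so I use the equivalent half-turned grasp, turning about tool z by −π.

Emit:
arm_command:
  plan:
    - [[0, 0, 0, 0, 0, -0.15, 0], [0, 0, 0, 0, 0, -0.3, 0], [0, 0, 0, 0, 0, -0.45, 0], [0, 0, 0, 0, 0, -0.6, 0], [0, 0, 0, 0, 0, -0.75, 0], [0, 0, 0, 0, 0, -0.9, 0], [0, 0, 0, 0, 0, -1.05, 0], [0, 0, 0, 0, 0, -1.2, 0], [0, 0, 0, 0, 0, -1.35, 0], [0, 0, 0, 0, 0, -1.5, 0], [0, 0, 0, 0, 0, -1.57, 0]]

```text
time_s: 3.7
ee_pos: [0.4093, 0.1939, 0.1103]
eef_rot: [2.537, 0.002, 1.71]
force: [-0.2, 0.4, 0.3]
grip_width: 0.0469
grip_force: 0.0
```

Emit:
arm_command:
  plan:
    - [[0, 0, 0, 0, 0, -0.15, 0], [0, 0, 0, 0, 0, -0.3, 0], [0, 0, 0, 0, 0, -0.45, 0], [0, 0, 0, 0, 0, -0.6, 0], [0, 0, 0, 0, 0, -0.75, 0], [0, 0, 0, 0, 0, -0.9, 0], [0, 0, 0, 0, 0, -1.05, 0], [0, 0, 0, 0, 0, -1.2, 0], [0, 0, 0, 0, 0, -1.35, 0], [0, 0, 0, 0, 0, -1.5, 0], [0, 0, 0, 0, 0, -1.57, 0]]

```text
time_s: 4.8
ee_pos: [0.4093, 0.1939, 0.1103]
eef_rot: [-3.139, 0.605, -3.002]
force: [-0.2, -0.8, 0.3]
grip_width: 0.047
grip_force: 0.0
```

```bash
sed -i 's/^R=lean(th,yaw);/R=lean(th,yaw)*Ro.from_euler("z",np.pi);/' g.py; python3 g.py
```

```text
4.8 [0.40925469 0.1938788  0.11029474] [-3.139345    0.60486471 -3.00162063] 0.04700852854949019 [ 0.47 -0.04  2.28 -0.55  0.37 -0.77]
pre [-9.2, 34.0, 10.0, -0.0011, -0.006, 0.0016]
tcp [23.0, 34.2, 109.4, -0.0011, -0.006, 0.0016]
```

Emit:
arm_command:
  plan:
    - [[-9, 34, 10, 0, -0.006, 0, -0.2], [-9, 34, 10, 0, -0.006, 0, -0.2], [-9, 34, 10, 0, -0.006, 0, -0.2], [0, 34, 40, 0, -0.006, 0, -0.2], [10, 34, 70, 0, -0.006, 0, -0.2], [17, 34, 90, 0, -0.006, 0, -0.2], [20, 34, 100, 0, -0.006, 0, -0.2], [23, 34, 109, 0, -0.006, 0, -0.2], [23, 34, 109, 0, -0.006, 0, -0.2], [23, 34, 109, 0, -0.006, 0, -0.2]]

```text
time_s: 5.8
ee_pos: [0.4524, 0.2342, 0.0244]
eef_rot: [3.136, 0.582, -3.008]
force: [0.6, -0.4, -0.5]
grip_width: 0.0565
grip_force: 0.0
```

```bash
python3 g.py;python3 - <<'E'
from h import *
p,d=cams.camera("top"); crop(p,245,215,40,40,7,"pics/c3.png")
E
```

```text
5.8 [0.45236333 0.23419273 0.02443583] [ 3.13602645  0.58237899 -3.00794584] 0.05649703109734616 [ 0.51  0.3   2.17 -1.04  0.23 -0.22]
pre [-16.3, 0.4, -88.4, 0.0031, -0.0285, -0.0037]
tcp [13.6, -0.0, 11.7, 0.0031, -0.0285, -0.0037]
```

View pics/c3.png

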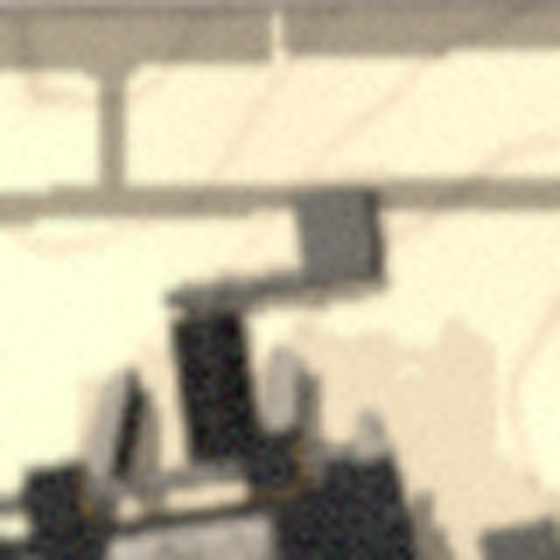

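The grip sits between the open fingers, but q4 is at its stop (lean too large here). I'll reduce the lean to 26° and grip further back.

```bash
sed -i 's/radians(35)/radians(26)/; s/-.005\*cx+R.apply(\[0,0,.0095\])/-.012*cx+R.apply([0,0,.010])/' g.py; python3 g.py; python3 -c "
from g import *;print(tcp)"|tail -1
```

```text
5.85 [0.45228885 0.23429221 0.02447423] [ 3.13585112  0.58244365 -3.00791545] 0.05609642210892951 [ 0.51  0.3   2.17 -1.04  0.23 -0.22]
pre [-9.0, 0.3, -91.7, 0.0036, 0.1287, -0.0034]
tcp [21.0, -0.2, 8.3, 0.0036, 0.1287, -0.0034]
[0.43945612 0.23245229 0.00601206]
```

Emit:
arm_command:
  plan:
    - [[15, 0, -10, 0.003, 0.129, -0.003, -0.2], [15, 0, -10, 0.003, 0.129, -0.003, -0.2]]

```text
time_s: 6.05
ee_pos: [0.439, 0.2298, 0.0244]
eef_rot: [-3.134, 0.481, -3.006]
force: [-0.5, -0.1, 0.6]
grip_width: 0.0564
grip_force: 0.0
```

```bash
python3 g.py
```

```text
6.05 [0.43901092 0.22975789 0.02442927] [-3.13362623  0.4809563  -3.00616801] 0.05637087367981876 [ 0.5   0.28  2.15 -0.59  0.32 -0.67]
pre [-11.9, 1.8, -85.9, -0.0091, 0.0272, -0.0024]
tcp [7.8, 2.7, 16.7, -0.0091, 0.0272, -0.0024]
```

Emit:
arm_command:
  plan:
    - [[5, 2, 8, -0.005, 0.027, -0.002, -0.2], [6, 2, 13, -0.005, 0.027, -0.002, -0.2], [6, 2, 13, -0.005, 0.027, -0.002, -0.2]]

```text
time_s: 6.35
ee_pos: [0.4399, 0.2314, 0.0094]
eef_rot: [-3.137, 0.456, -3.005]
force: [-0.0, 0.4, -0.9]
grip_width: 0.0564
grip_force: 0.0
```

```bash
python3 g.py
```

```text
6.35 [0.43990896 0.23137877 0.00941919] [-3.13677824  0.45591178 -3.00467603] 0.056396554510811596 [ 0.5   0.32  2.13 -0.56  0.3  -0.7 ]
pre [-15.3, 0.6, -100.1, -0.0053, 0.0021, -0.001]
tcp [1.8, 1.1, 2.9, -0.0053, 0.0021, -0.001]
```

Emit:
arm_command:
  plan:
    - [[1.5, 1, 2.5, -0.005, 0.002, 0, -0.2], [1.5, 1, 2.5, -0.005, 0.002, 0, 1], [1.5, 1, 2.5, -0.005, 0.002, 0, 1], [1.5, 1, 2.5, -0.005, 0.002, 0, 1], [1.5, 1, 2.5, -0.005, 0.002, 0, 1], [1.5, 1, 2.5, -0.005, 0.002, 0, 1]]
  squeeze: 45

```text
time_s: 6.95
ee_pos: [0.4397, 0.2326, 0.0069]
eef_rot: [3.141, 0.454, -3.005]
force: [-0.1, 0.0, 1.3]
grip_width: 0.0279
grip_force: 45.0
```

Emit:
arm_command:
  plan:
    - [[0, 0, 0, 0, 0, 0, 1], [0, 0, 0, 0, 0, 0, 1]]

```text
time_s: 7.15
ee_pos: [0.4397, 0.2326, 0.0069]
eef_rot: [3.141, 0.454, -3.005]
force: [-1.3, -0.6, 1.7]
grip_width: 0.028
grip_force: 45.0
```

```bash
cat > k.py <<'E'
from h import *
import json
# crank in tool, from the grasp pose
Pc=np.array([.447,.2335,.015]); Rc=Ro.from_euler('z',.138)
P0=np.array([.4397,.2326,.0069]); R0=Ro.from_euler('xyz',[3.141,.454,-3.005])
OFF=np.array(json.load(open("off.json"))) if __import__("os").path.exists("off.json") else np.zeros(3)
pt=R0.inv().apply(Pc-P0); Rt=R0.inv()*Rc
def tcp_for(floor,phi,yaw=-.0016):
    C=Ro.from_euler('z',yaw)*Ro.from_euler('x',phi)
    o=np.array(floor)-C.apply([.042,-.06,0])
    R=C*Rt.inv(); return o-R.apply(pt),R
def crank_now():
    p,R,o=cur(); C=R*Rt; g=p+R.apply(pt); return g,C.as_euler('xyz'),g+C.apply([.042,-.06,0]),o
E
python3 - <<'E'
from k import *
t=tcp_for([.602-.038,.0153,.098],-.253); print(t[0],t[1].as_euler('xyz'))
print("up",rel(P0+[0,0,.08],R0)); 
print(rel(*t),rel(*t,base=(P0+[0,0,.08],R0)))
E
```

```text
[0.51473553 0.07155051 0.07511106] [-2.86202031  0.43887253 -3.02298684]
up [-35.1, 0.1, -71.9, 0.0003, -0.0001, -0.0]
[-77.0, -169.7, -38.5, 0.2883, 0.0171, 0.014] [-41.9, -169.8, 33.5, 0.2879, 0.0173, 0.014]
```

Emit:
arm_command:
  plan:
    - [[8, 0, -18, 0, 0, 0, 1], [17, 0, -36, 0, 0, 0, 1], [26, 0, -54, 0, 0, 0, 1], [35, 0, -72, 0, 0, 0, 1], [35, 0, -72, 0, 0, 0, 1], [35, 0, -72, 0, 0, 0, 1]]

```text
time_s: 7.75
ee_pos: [0.3776, 0.224, 0.0561]
eef_rot: [3.14, 0.454, -3.005]
force: [-0.2, -0.1, -2.0]
grip_width: 0.0277
grip_force: 45.0
```

Run:
```python
from k import *
t=tcp_for([.602-.038,.0153,.098],-.253)
print(rel(*t)); o=ctrl.get_obs(); print(o["qpos"].round(2),o["moment"],o["force"])
```

```text
[-111.8, -169.8, 33.3, 0.2885, 0.0174, 0.0139]
[ 0.56  0.1   2.25 -0.47  0.41 -0.75] [ 0.07850229  0.38472578 -0.0148372 ] [-0.18446283 -0.0646897  -2.04005103]
```

Emit:
arm_command:
  plan:
    - [[-15, -23, 0, 0.04, 0.002, 0.002, 1], [-30, -46, 0, 0.08, 0.005, 0.004, 1], [-45, -69, 2, 0.12, 0.008, 0.006, 1], [-60, -92, 8, 0.16, 0.01, 0.008, 1], [-75, -115, 14, 0.2, 0.012, 0.01, 1], [-90, -138, 20, 0.24, 0.014, 0.012, 1], [-103, -158, 28, 0.28, 0.017, 0.014, 1], [-112, -170, 33, 0.288, 0.017, 0.014, 1], [-112, -170, 33, 0.288, 0.017, 0.014, 1], [-112, -170, 33, 0.288, 0.017, 0.014, 1], [-112, -170, 33, 0.288, 0.017, 0.014, 1], [-112, -170, 33, 0.288, 0.017, 0.014, 1]]

```text
time_s: 8.95
ee_pos: [0.5142, 0.0717, 0.0755]
eef_rot: [-2.863, 0.439, -3.022]
force: [-0.1, -0.0, -2.7]
grip_width: 0.0283
grip_force: 45.0
```

Run:
```python
from k import *
t=tcp_for([.602-.038,.0153,.098],-.253)
print(rel(*t)); g,e,f,o=crank_now(); print(o["time_s"],g,e,f,o["qpos"].round(2),o["force"],o["moment"])
P=[];D=[]
for k in range(8):
    p,d=cams.camera("top"); P.append(p.astype(float)); D.append(np.where(d>0,d,np.nan))
p=np.mean(P,0); d=np.nanmedian(D,0); np.save("pics/d2.npy",d)
a=cv2.convertScaleAbs(p[155:225,275:335],alpha=2,beta=15); cv2.imwrite("pics/c4.png",cv2.resize(a,None,fx=8.5,fy=8.5,interpolation=cv2.INTER_CUBIC))
for v in range(174,200,1): print(v,[int(1000*w("top",u,v,d=d[v,u])[2]) for u in range(280,320)])
```

```text
[-0.3, -0.0, 0.6, 0.0008, 0.0002, 0.0006]
8.95 [0.52152851 0.0735627  0.08337029] [-2.52539066e-01  6.23741862e-05 -7.42654530e-04] [0.56348629 0.01543465 0.09835946] [ 0.24  0.24  2.04 -0.65  0.56 -0.88] [-0.10317983 -0.03694997 -2.66259305] [ 0.32772528  0.40052211 -0.00164387]
174 [211, 211, 212, 211, 211, 210, 211, 211, 210, 211, 210, 211, 209, 211, 211, 211, 210, 211, 210, 211, 210, 211, 211, 210, 210, 211, 210, 210, 210, 209, 209, 211, 210, 210, 211, 211, 209, 210, 210, 211]
175 [209, 209, 208, 207, 208, 208, 208, 206, 206, 207, 206, 206, -1, 0, 0, 0, 0, -1, 0, 0, 0, 0, -1, 107, 108, 108, 111, 110, 111, 111, 111, 112, 113, 115, 112, 103, 91, 0, -2, -2]
176 [0, 0, 0, -1, 0, -1, -2, 0, -1, -3, 0, 0, 0, -2, -2, 0, 0, 0, 0, 0, -1, -1, -1, 107, 108, 108, 110, 110, 110, 110, 111, 114, 111, 114, 111, 101, 92, 0, -2, 0]
177 [-1, -1, -1, 0, 0, 0, -1, -2, 0, -2, 0, -2, -1, 0, -1, -1, -2, 0, 0, 0, 0, 0, 0, 106, 107, 110, 109, 110, 109, 111, 112, 114, 115, 114, 111, 101, 92, -1, 0, 0]
178 [-2, 0, 0, -1, 0, -3, 0, 0, 0, 0, -1, 0, 0, 0, -2, 0, 0, -2, 0, 0, -1, -1, -1, 106, 108, 107, 109, 110
[... 2719 characters left out ...]
86, 0, -2, -1, -1, 0, -2, 0, -1, 0, -1, -1, -1, -1, 0, 0, -1, -1, 0, -1, -1, -1, -1, 0, 0, -2]
196 [-2, -2, -2, -3, 89, 92, 94, 95, 95, 96, 96, 95, 93, 91, 87, -1, -1, 0, -2, -1, 0, -2, 0, -1, 0, -1, 0, -1, 0, 0, -1, -1, -1, 0, -1, 0, -1, 0, -1, 0]
197 [-1, 0, -1, -2, 90, 93, 94, 97, 96, 95, 96, 95, 93, 90, 87, 0, 0, 0, -2, 0, 0, 0, 0, 0, 0, 0, -1, 0, 0, -1, 0, -1, 0, -1, 0, -1, -1, -1, -2, -1]
198 [0, 0, 0, 0, 88, 91, 92, 95, 96, 96, 95, 94, 92, 91, 86, -1, 0, -1, 0, -1, 0, -1, 0, -2, 0, -2, -2, -1, 0, -2, -1, -1, -1, 0, 0, 0, -1, -1, -1, 0]
199 [-1, -1, 0, 0, 89, 93, 94, 96, 96, 96, 95, 95, 92, 91, 87, -1, 0, 0, -1, 0, -1, -1, 0, -1, 0, -1, 0, -1, -1, 0, 0, 0, -1, -1, -2, -1, -1, 0, -1, 0]
```

View pics/c4.png

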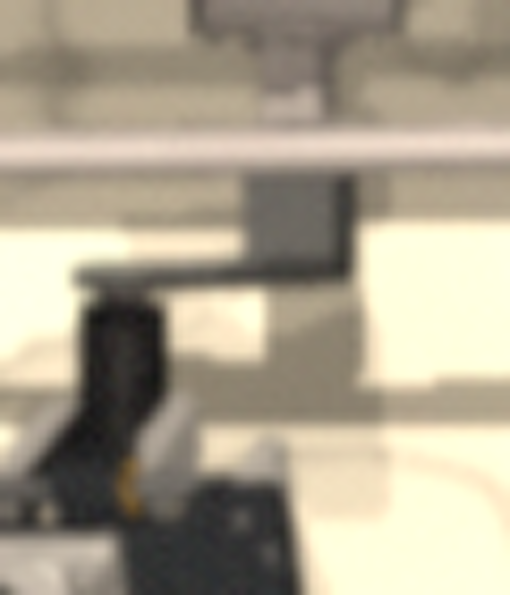

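The socket (cols 303–316, rows 175–186) is lined up with the shaft stub above the rail, tilted alike. I'll compare the two numerically.

Run:
```python
from h import *
d=np.load("pics/d2.npy"); d0=np.load("pics/d.npy")
def fit(d,rows,c0,c1,half,lo,hi):
    S=np.array([w("top",u,v,d=d[v,u]) for v in rows for u in range(c0,c1)]); 
    A=np.c_[S[:,:2]-S[:,:2].mean(0),np.ones(len(S))]; c=np.linalg.lstsq(A,S[:,2],rcond=None)[0]; a=np.arctan(c[1])
    v=np.mean(rows); f=lambda y:c[2]+c[1]*(y-S[:,1].mean())
    # edges of whole silhouette at sub-pixel: mean extents per row
    L=[];R=[]
    for r in rows:
        us=[u for u in range(lo,hi) if w("top",u,r,d=d[r,u])[2]>half*0+.085]; L.append(us[0]-.5);R.append(us[-1]+.5)
    # top corners: left corner from L edge; 
    yl=w("top",np.mean(L),v,S[:,2].min())[1]
    m=np.array([-np.sin(a),np.cos(a)]); t=np.array([np.cos(a),np.sin(a)])
    # left top corner = centre + half*t + half*m
    zl=f(yl); cc=np.array([yl,zl])-half*t-half*m
    # right lower corner = centre - half*t - half*m... visible right extreme = centre-half*t-half*m if a<0
    print("alpha",a,"centre yz from left corner",cc,"slope x",c[0],np.mean(L),np.mean(R)," right-extreme y",w("top",np.mean(R),v,cc[1]-half*np.cos(a)+half*np.sin(-a))[1],"expected",cc[0]-half*np.cos(a)-half*np.sin(-a)*-1 if 0 else (cc-half*t-half*m)[0], (cc-half*t+half*m)[0])
fit(d0,range(161,168),305,313,.010,300,320)
fit(d,range(176,184),303,314,.015,298,322)
for v in(185.5,187.5,188.5): print(v,w("top",300,v,.1))
```

```text
alpha -0.2530805737878682 centre yz from left corner [0.01634009 0.09602501] slope x -0.0007983987287747396 304.5 313.5  right-extreme y 0.0043689890858535285 expected 0.0041547623158848385 0.009162514052281842
alpha -0.266823558291594 centre yz from left corner [0.01596942 0.09612657] slope x 0.0072635478200234575 302.5 316.5  right-extreme y -0.0030863945019944943 expected -0.002454806963683845 0.00545525506034996
185.5 [0.56191385 0.04152444 0.1       ]
187.5 [0.55651294 0.04159831 0.1       ]
188.5 [0.55381419 0.04163522 0.1       ]
```

Run:
```python
from k import *
for x in (.602-.008,.602,.605):
    print(x,rel(*tcp_for([x,.0153,.098],-.253)))
```

```text
0.594 [-27.1, 0.5, 13.5, 0.0002, -0.0, 0.0001]
0.602 [-34.3, 0.5, 17.0, 0.0002, -0.0, 0.0001]
0.605 [-36.9, 0.5, 18.3, 0.0002, -0.0, 0.0001]
```

Emit:
arm_command:
  plan:
    - [[-4, 0, 2, 0, 0, 0, 1], [-8, 0, 4, 0, 0, 0, 1], [-11, 0, 5.5, 0, 0, 0, 1], [-14, 0, 7, 0, 0, 0, 1], [-17, 0, 8.5, 0, 0, 0, 1], [-20, 0, 10, 0, 0, 0, 1], [-20, 0, 10, 0, 0, 0, 1]]

```text
time_s: 10.05
ee_pos: [0.5372, 0.071, 0.0753]
eef_rot: [-2.862, 0.439, -3.023]
force: [0.1, 0.2, -2.4]
grip_width: 0.0277
grip_force: 45.0
```

```bash
cat > s.py <<'E'
from k import *
import sys
g,e,f,o=crank_now(); print(o["time_s"],"grip",g.round(4),"roll",e.round(3),"floor",f.round(4),"F",o["force"].round(1),"M",o["moment"].round(2),o["qpos"].round(2))
E
python3 s.py
```

```text
10.05 grip [0.5446 0.0729 0.0831] roll [-0.253 -0.    -0.002] floor [0.5865 0.0148 0.0981] F [ 0.1  0.2 -2.4] M [ 0.37  0.38 -0.03] [ 0.22  0.29  1.98 -0.64  0.56 -0.91]
```

Emit:
arm_command:
  plan:
    - [[-3, 0.5, 1.5, 0, 0, 0, 1], [-6, 0.5, 3, 0, 0, 0, 1], [-9, 0.5, 4.5, 0, 0, 0, 1], [-11, 0.5, 5.5, 0, 0, 0, 1], [-12, 0.5, 6, 0, 0, 0, 1], [-13, 0.5, 6.5, 0, 0, 0, 1], [-13, 0.5, 6.5, 0, 0, 0, 1]]

```text
time_s: 10.75
ee_pos: [0.5511, 0.0715, 0.0747]
eef_rot: [-2.862, 0.438, -3.023]
force: [-3.4, 0.9, -2.5]
grip_width: 0.0282
grip_force: 45.0
```

```bash
python3 s.py
```

```text
10.75 grip [0.5585 0.0734 0.0826] roll [-0.253  0.001 -0.002] floor [0.6004 0.0153 0.0975] F [-3.4  0.9 -2.5] M [ 0.52  0.79 -0.09] [ 0.22  0.31  1.94 -0.63  0.57 -0.93]
```

Emit:
arm_command:
  plan:
    - [[-0.5, 0, 0.2, 0, 0, 0, 1], [-1, 0, 0.5, 0, 0, 0, 1], [-1, 0, 0.5, 0, 0, 0, 1]]

```text
time_s: 11.05
ee_pos: [0.5517, 0.0717, 0.0743]
eef_rot: [-2.863, 0.437, -3.024]
force: [-8.4, 4.1, -2.6]
grip_width: 0.0282
grip_force: 45.0
```

Emit:
arm_command:
  plan:
    - [[-0.5, 0, 0.2, 0, 0, 0, 1], [-1, 0, 0.5, 0, 0, 0, 1], [-1, 0, 0.5, 0, 0, 0, 1]]

```text
time_s: 11.35
ee_pos: [0.5522, 0.0718, 0.0739]
eef_rot: [-2.863, 0.436, -3.024]
force: [-12.7, 7.6, -1.6]
grip_width: 0.0281
grip_force: 45.0
```

```bash
python3 s.py
```

```text
11.35 grip [0.5596 0.0737 0.0818] roll [-0.253  0.003 -0.002] floor [0.6015 0.0155 0.0966] F [-12.7   7.6  -1.6] M [ 1.33  2.21 -0.32] [ 0.22  0.32  1.94 -0.62  0.57 -0.93]
```

Run:
```python
from h import *
D=[]
for k in range(6):
    p,d=cams.camera("top"); D.append(np.where(d>0,d,np.nan))
d=np.nanmedian(D,0)
for v in list(range(156,170))+list(range(172,178)): print(v,[int(1000*w("top",u,v,d=d[v,u])[2]) for u in range(296,324)])
```

```text
156 [-3, 106, 90, 106, 107, 106, 106, 106, 105, 105, 106, 107, 108, 106, 107, 104, 106, 106, 106, 104, 105, 105, 103, 105, 105, 103, -2, 0]
157 [0, 102, 91, 105, 105, 106, 104, 106, 103, 103, 104, 102, 104, 103, 103, 104, 104, 104, 105, 103, 104, 103, 103, 103, 103, 101, 0, -2]
158 [0, 102, 0, 101, 101, 101, 100, 101, 101, 108, 112, 112, 112, 111, 113, 113, 111, 111, 106, 99, 101, 100, 99, 100, 99, 100, 0, 0]
159 [0, 0, -1, -1, 95, -1, 0, 0, 102, 107, 109, 109, 110, 110, 110, 107, 113, 113, 106, 104, -1, -1, 0, 93, -1, -2, 0, 0]
160 [-1, 0, 0, 0, -2, -1, -1, 108, 106, 106, 108, 109, 111, 111, 111, 112, 113, 113, 111, 101, 0, 0, 0, 0, 0, -1, -1, -2]
161 [0, 0, 0, -2, -1, 0, -1, 106, 107, 109, 109, 110, 108, 111, 111, 110, 113, 114, 112, 102, 92, 0, 0, -2, -1, 0, -1, 0]
162 [0, 0, 0, -2, -1, 0, 0, 105, 105, 107, 108, 108, 109, 110, 111, 110, 112, 111, 111, 100, 93, 0, -2, 0, -1, -2, -1, 0]
163 [0, -1, -1, -1, 1, -1, 0, 107, 108, 108, 108, 107, 110, 109, 112, 113, 111, 114, 110, 101, 92, -1, -1, -2, 0, -1, 0, -3]
164 [0, -1, -2, -1, 0, -1, 0, 105, 106, 108, 110, 111, 110, 110, 110, 112,
[... 723 characters left out ...]
, 212, 212, 212, 213, 214, 213, 213, 215, 213, 212, 212, 213, 214, 213, 214, 213, 213, 213, 213]
173 [215, 213, 212, 213, 213, 213, 213, 213, 213, 211, 213, 213, 213, 213, 212, 214, 214, 213, 211, 212, 213, 213, 212, 212, 212, 213, 211, 213]
174 [211, 211, 211, 212, 211, 211, 211, 210, 210, 209, 211, 210, 210, 211, 210, 211, 210, 210, 210, 210, 209, 209, 209, 210, 209, 208, 210, 208]
175 [76, 76, 77, 75, 0, -1, 0, 0, 0, -1, 0, 0, 0, -2, -1, -1, -1, -1, 0, -1, 0, 0, -1, -1, -1, -2, 0, 0]
176 [-2, 0, 0, 0, 0, -1, -1, 0, -1, -1, -2, 0, 1, 0, -2, -1, -1, -1, 0, 0, -1, -1, -2, 0, 0, 0, -2, -1]
177 [0, 0, -1, -1, 1, -2, -2, -1, 0, -1, 0, 0, -2, 0, 0, -1, 0, -1, -2, 0, -1, -2, -1, 0, -1, 0, -2, -1]
```

The socket's mouth now meets the collar (row 160) with firm resistance, so the crank is home. Next I plan the winding circle.

```bash
cat > wd.py <<'E'
from k import *
import sys
# usage: wd.py cmdphi_start n step  (rows relative to commanded pose at phi start)
R_f=Ro.from_euler('xyz',[-2.862,.439,-3.023])
def cmd(phi,bias=1.5,r=60,cy=.0153,cz=.098,x0=.6005):
    t=(phi+.253)/(2*np.pi)
    cen=np.array([x0+.004*t+bias/1000,cy,cz+.00425*t])
    # grip centre relative to floor: -42 along x, r at angle phi
    g=cen+np.array([-.042,r/1000*np.cos(phi),r/1000*np.sin(phi)])
    return g-R_f.apply(pt)
def rows(base,phis):
    for p in phis: print(round(p,3),rel(cmd(p),R_f,(base,R_f))[:3])
E
python3 - <<'E'
from wd import *
b=np.array([.5372,.0710,.0753])+R_f.apply(np.array([-15,.5,7.5])/1000)
print(b,cmd(-.253,2.8)); rows(b,-.253+.262*np.arange(0,13))
E
```

```text
[0.553971   0.07139791 0.07502541] [0.55394351 0.07148352 0.07511012]
-0.253 [1.1, 0.1, -0.7]
0.009 [-5.9, -2.0, -14.7]
0.271 [-12.5, -8.1, -27.8]
0.533 [-18.2, -17.6, -39.1]
0.795 [-22.6, -30.1, -47.7]
1.057 [-25.5, -44.7, -53.2]
1.319 [-26.7, -60.2, -55.0]
1.581 [-26.0, -75.8, -53.3]
1.843 [-23.7, -90.3, -47.9]
2.105 [-19.7, -102.8, -39.4]
2.367 [-14.5, -112.4, -28.3]
2.629 [-8.4, -118.4, -15.3]
2.891 [-1.8, -120.5, -1.4]
```

Emit:
arm_command:
  plan:
    - [[1, 0, -0.5, 0, 0, 0, 1], [-3, -0.5, -7.5, 0, 0, 0, 1], [-6, -2, -14.5, 0, 0, 0, 1], [-9.5, -4.5, -21.5, 0, 0, 0, 1], [-12.5, -8, -28, 0, 0, 0, 1], [-18, -17.5, -39, 0, 0, 0, 1], [-22.5, -30, -47.5, 0, 0, 0, 1], [-25.5, -44.5, -53, 0, 0, 0, 1]]

```text
time_s: 12.45
ee_pos: [0.5525, 0.0441, 0.1433]
eef_rot: [-2.864, 0.438, -3.022]
force: [-8.0, 8.5, -1.5]
grip_width: 0.0279
grip_force: 45.1
```

```bash
python3 s.py
python3 - <<'E'
from wd import *
b=cmd(1.057); print("cmd",b,"meas",cur()[0]); rows(b,1.057+.262*np.arange(1,13))
E
```

```text
12.45 grip [0.5599 0.046  0.1512] roll [-0.252  0.001  0.   ] floor [ 0.6019 -0.0121  0.1661] F [-8.   8.5 -1.5] M [1.76 1.68 0.78] [ 0.15  0.18  1.91 -0.48  0.68 -1.15]
cmd [0.55347748 0.04288279 0.14326788] meas [0.55251023 0.0440795  0.14332176]
1.319 [-1.2, -15.6, -1.9]
1.581 [-0.5, -31.2, -0.1]
1.843 [1.9, -45.7, 5.2]
2.105 [5.8, -58.2, 13.8]
2.367 [11.0, -67.7, 24.9]
2.629 [17.1, -73.7, 37.8]
2.891 [23.7, -75.8, 51.7]
3.153 [30.3, -73.8, 65.6]
3.415 [36.4, -67.8, 78.5]
3.677 [41.7, -58.3, 89.6]
3.939 [45.6, -45.8, 98.0]
4.201 [48.0, -31.4, 103.3]
```

Good: modest forces. Continue.

Emit:
arm_command:
  plan:
    - [[-1, -15.5, -2, 0, 0, 0, 1], [-0.5, -31, 0, 0, 0, 0, 1], [2, -45.5, 5, 0, 0, 0, 1], [6, -58, 14, 0, 0, 0, 1], [11, -67.5, 25, 0, 0, 0, 1], [17, -73.5, 38, 0, 0, 0, 1], [23.5, -76, 51.5, 0, 0, 0, 1], [30.5, -74, 65.5, 0, 0, 0, 1], [36.5, -68, 78.5, 0, 0, 0, 1], [41.5, -58.5, 89.5, 0, 0, 0, 1], [45.5, -46, 98, 0, 0, 0, 1], [48, -31.5, 103.5, 0, 0, 0, 1]]

```text
time_s: 13.65
ee_pos: [0.5548, -0.0168, 0.0398]
eef_rot: [-2.861, 0.437, -3.025]
force: [-3.7, -6.9, 2.5]
grip_width: 0.028
grip_force: 45.1
```

```bash
python3 s.py
python3 - <<'E'
from wd import *
b=cmd(4.201); print("cmd",b,"meas",cur()[0]); rows(b,4.201+.262*np.arange(1,13))
D=[np.where((x:=cams.camera("top")[1])>0,x,np.nan) for _ in range(3)]; d=np.nanmedian(D,0)
pl=lambda u0,u1,v0,v1: np.round(np.mean([w("top",u,v,d=d[v,u])[2] for u in range(u0,u1) for v in range(v0,v1)]),5)
print("mid",pl(235,382,60,80),"L",pl(200,222,80,140),"R",pl(395,412,110,140))
print("socket z",[[int(1000*w("top",u,v,d=d[v,u])[2]) for u in range(298,322)] for v in (158,159,160,161,165)])
E
```

```text
13.65 grip [ 0.5622 -0.0149  0.0477] roll [-0.254  0.001 -0.004] floor [ 0.604  -0.0731  0.0627] F [-3.7 -6.9  2.5] M [-0.72  0.18 -0.94] [ 0.02  0.36  1.99 -0.64  0.41 -1.06]
cmd [ 0.55547901 -0.01596977  0.04081748] meas [ 0.5547982  -0.01680066  0.03984479]
4.463 [0.7, 15.5, 1.7]
4.725 [-0.4, 31.0, -0.3]
4.987 [-3.3, 45.4, -5.8]
5.249 [-7.7, 57.8, -14.5]
5.511 [-13.3, 67.2, -25.8]
5.773 [-19.9, 73.1, -39.0]
6.035 [-26.9, 75.1, -53.0]
6.297 [-34.0, 72.9, -67.1]
6.559 [-40.5, 66.8, -80.1]
6.821 [-46.2, 57.1, -91.3]
7.083 [-50.6, 44.6, -99.9]
7.345 [-53.5, 30.1, -105.3]
mid 0.21329 L 0.2219 R 0.22195
socket z [[-2, 1, 97, -2, 1, -2, 108, 110, 110, 111, 108, 115, 116, 119, 115, 107, 108, 106, -1, -3, -1, 0, -1, -2], [2, 0, 0, 0, 107, 104, 109, 109, 110, 113, 112, 115, 117, 118, 118, 113, 108, 102, 100, 0, -2, -2, -1, -2], [-2, 0, 0, 0, 105, 106, 109, 111, 111, 111, 113, 116, 117, 120, 116, 114, 105, 99, 98, 0, 0, -1, 0, 0], [-1, -1, -3, -1, 103, 106, 109, 110, 112, 113, 113, 119, 117, 121, 116, 113, 107, 101, 98, 0, 0, 0, 1, -1], [-1, 0, 0, 0, 101, 103, 108, 111, 111, 112, 114, 115, 117, 121, 119, 110, 107, 101, 98, 92, 0, -3, 0, -1]]
```

Emit:
arm_command:
  plan:
    - [[0.5, 15.5, 1.5, 0, 0, 0, 1], [-0.5, 31, 0, 0, 0, 0, 1], [-3.5, 45.5, -6, 0, 0, 0, 1], [-8, 58, -14.5, 0, 0, 0, 1], [-13.5, 67, -26, 0, 0, 0, 1], [-20, 73, -39, 0, 0, 0, 1], [-27, 75, -53, 0, 0, 0, 1], [-34, 73, -67, 0, 0, 0, 1], [-40.5, 67, -80, 0, 0, 0, 1], [-46.5, 57, -91, 0, 0, 0, 1], [-51, 44.5, -100, 0, 0, 0, 1], [-53.5, 30, -105.5, 0, 0, 0, 1]]

```text
time_s: 15.0
ee_pos: [0.5565, 0.0436, 0.1481]
eef_rot: [-2.864, 0.438, -3.022]
force: [-5.5, 6.3, -3.7]
grip_width: 0.0283
grip_force: 45.1
```

```bash
cat > m.py <<'E'
from wd import *
def meas(n=3):
    D=[np.where((x:=cams.camera("top")[1])>0,x,np.nan) for _ in range(n)]; d=np.nanmedian(D,0)
    pl=lambda u0,u1,v0,v1: np.round(np.mean([w("top",u,v,d=d[v,u])[2] for u in range(u0,u1) for v in range(v0,v1)]),5)
    print("mid",pl(235,382,60,80),pl(235,382,90,110),"L",pl(200,222,80,110),"R",pl(395,412,105,130))
E
python3 s.py
python3 - <<'E'
from m import *
b=cmd(7.345); print("cmd",b,"meas",cur()[0]); rows(b,7.345+.262*np.arange(1,13)); meas()
E
```

```text
15.0 grip [0.5639 0.0455 0.1559] roll [-0.251  0.001  0.   ] floor [ 0.6059 -0.0126  0.1708] F [-5.5  6.3 -3.7] M [1.56 1.4  0.69] [ 0.15  0.19  1.9  -0.47  0.69 -1.17]
cmd [0.55748054 0.04263086 0.14766251] meas [0.55653194 0.0435907  0.14808278]
7.607 [-1.1, -15.6, -1.8]
7.869 [-0.5, -31.2, 0.0]
8.131 [2.0, -45.7, 5.4]
8.393 [5.9, -58.1, 14.0]
8.655 [11.1, -67.6, 25.2]
8.917 [17.3, -73.5, 38.1]
9.179 [23.9, -75.5, 52.0]
9.441 [30.4, -73.4, 65.9]
9.703 [36.6, -67.4, 78.8]
9.965 [41.8, -57.8, 89.8]
10.227 [45.7, -45.3, 98.2]
10.489 [48.1, -30.8, 103.4]
mid 0.21762 0.2176 L 0.22181 R 0.22196
```

Emit:
arm_command:
  plan:
    - [[-1, -15.5, -2, 0, 0, 0, 1], [-0.5, -31, 0, 0, 0, 0, 1], [2, -45.5, 5.5, 0, 0, 0, 1], [6, -58, 14, 0, 0, 0, 1], [11, -67.5, 25, 0, 0, 0, 1], [17.5, -73.5, 38, 0, 0, 0, 1], [24, -75.5, 52, 0, 0, 0, 1], [30.5, -73.5, 66, 0, 0, 0, 1], [36.5, -67.5, 79, 0, 0, 0, 1], [42, -58, 90, 0, 0, 0, 1], [45.5, -45.5, 98, 0, 0, 0, 1], [45.5, -45.5, 98, 0, 0, 0, 1]]

```text
time_s: 16.35
ee_pos: [0.5585, -0.0285, 0.0533]
eef_rot: [-2.862, 0.436, -3.023]
force: [-6.3, -4.4, -2.4]
grip_width: 0.0285
grip_force: 45.0
```

```bash
python3 s.py
python3 - <<'E'
from m import *
b=cmd(10.227); print("cmd",b,"meas",cur()[0]); rows(b,10.227+.131*np.arange(1,7)); meas(10)
E
```

```text
16.35 grip [ 0.5658 -0.0266  0.0611] roll [-0.253  0.002 -0.002] floor [ 0.6078 -0.0847  0.0761] F [-6.3 -4.4 -2.4] M [-0.45  1.1  -0.71] [-0.01  0.33  1.98 -0.57  0.42 -1.16]
cmd [ 0.55931528 -0.02831309  0.05408331] meas [ 0.55846032 -0.02850892  0.05328919]
10.358 [1.4, 7.0, 3.0]
10.489 [2.4, 14.5, 5.2]
10.62 [2.9, 22.2, 6.5]
10.751 [3.0, 30.0, 6.8]
10.882 [2.7, 37.8, 6.3]
11.013 [1.9, 45.5, 4.8]
mid 0.22148 0.2215 L 0.22184 R 0.22198
```

Emit:
arm_command:
  plan:
    - [[1.5, 7, 3, 0, 0, 0, 1], [2.5, 14.5, 5, 0, 0, 0, 1], [2.5, 14.5, 5, 0, 0, 0, 1], [2.5, 14.5, 5, 0, 0, 0, 1]]

```text
time_s: 17.25
ee_pos: [0.5583, -0.0166, 0.045]
eef_rot: [-2.861, 0.436, -3.024]
force: [-4.9, -5.0, -3.0]
grip_width: 0.0283
grip_force: 45.0
```

```bash
python3 s.py
python3 - <<'E'
from m import *
D=[np.where((x:=cams.camera("top")[1])>0,x,np.nan) for _ in range(20)]; d=np.nanmean(D,0)
pl=lambda u0,u1,v0,v1: np.round(np.mean([w("top",u,v,d=d[v,u])[2] for u in range(u0,u1) for v in range(v0,v1)]),5)
print([pl(a,b,105,140) for a,b in((185,200),(200,215),(208,222),(232,246),(246,260),(300,320),(350,365),(370,384),(396,410),(410,425),(425,440))])
d2=[np.where((x:=cams.camera("scene")[1])>0,x,np.nan) for _ in range(6)]; d2=np.nanmean(d2,0)
pl=lambda u,v: np.round(np.mean([w("scene",u+i,v+j,d=d2[v+j,u+i])[2] for i in range(-6,7) for j in range(-6,7)]),5)
print("scene L/mid",pl(443,248),pl(425,255),"R/mid",pl(272,256),pl(300,260))
E
```

```text
17.25 grip [ 0.5657 -0.0147  0.0528] roll [-0.254  0.003 -0.002] floor [ 0.6076 -0.0729  0.0678] F [-4.9 -5.  -3. ] M [-0.44  1.22 -0.8 ] [ 0.02  0.35  1.98 -0.62  0.42 -1.09]
[np.float64(0.22187), np.float64(0.22191), np.float64(0.2219), np.float64(0.22182), np.float64(0.22181), np.float64(0.22187), np.float64(0.22187), np.float64(0.22188), np.float64(0.22197), np.float64(0.22198), np.float64(0.222)]
scene L/mid 0.22205 0.22304 R/mid 0.21327 0.22289
```

Emit:
arm_command:
  plan:
    - [[0.5, 0, 0, 0, 0, 0, -0.2], [0.5, 0, 0, 0, 0, 0, -0.2], [0.5, 0, 0, 0, 0, 0, -0.2], [0.5, 0, 0, 0, 0, 0, -0.2], [1, 0, -10, 0, 0, 0, -0.2], [2, 0, -30, 0, 0, 0, -0.2], [4, 0, -60, 0, 0, 0, -0.2], [6, 0, -100, 0, 0, 0, -0.2], [8, 0, -140, 0, 0, 0, -0.2], [8, 0, -140, 0, 0, 0, -0.2], [8, 0, -140, 0, 0, 0, -0.2]]

```text
time_s: 19.65
ee_pos: [0.4907, 0.0153, 0.1647]
eef_rot: [-2.862, 0.441, -3.022]
force: [0.6, -0.0, -0.3]
grip_width: 0.0562
grip_force: 0.0
```

Run:
```python
from m import *
_,_,o=cur(); print(o["time_s"],o["ee_pos"],o["force"],o["grip_width"])
P=[];D=[]
for k in range(10):
    p,d=cams.camera("top"); P.append(p.astype(float)); D.append(np.where(d>0,d,np.nan))
d=np.nanmean(D,0);p=np.mean(P,0)
pl=lambda u0,u1,v0,v1: np.round(np.mean([w("top",u,v,d=d[v,u])[2] for u in range(u0,u1) for v in range(v0,v1)]),5)
print([pl(a,b,105,140) for a,b in((200,215),(208,222),(232,246),(300,320),(370,384),(396,410))])
d=np.nanmedian(D,0)
for v in range(157,169): print(v,[int(1000*w("top",u,v,d=d[v,u])[2]) for u in range(298,322)])
a=cv2.convertScaleAbs(p[130:260,215:415],alpha=2,beta=15); cv2.imwrite("pics/c5.png",cv2.resize(a,None,fx=4,fy=4,interpolation=cv2.INTER_CUBIC))
```

```text
19.65 [0.4906907  0.01533252 0.16469175] [ 0.63995729 -0.01408871 -0.33051467] 0.05616836942587418
[np.float64(0.22191), np.float64(0.22191), np.float64(0.22179), np.float64(0.22184), np.float64(0.22186), np.float64(0.22197)]
157 [-2, 0, 0, -1, 109, 110, 112, 114, 116, 117, 118, 120, 122, 123, 119, 115, 110, 108, 0, 0, 0, -2, -2, 0]
158 [-1, -1, 0, -1, 109, 110, 111, 114, 116, 117, 119, 120, 121, 123, 121, 115, 112, 107, 101, 0, 0, 0, 0, 0]
159 [-1, 0, -1, 0, 108, 109, 111, 113, 116, 117, 119, 120, 123, 123, 120, 115, 112, 107, 103, 97, -2, -2, -1, 0]
160 [0, -1, -1, -1, 108, 109, 112, 113, 115, 117, 119, 120, 121, 123, 120, 116, 111, 107, 102, 97, -1, 0, 0, 0]
161 [-1, -3, -1, -2, 109, 110, 111, 114, 115, 117, 119, 120, 121, 123, 120, 115, 111, 108, 102, 97, -1, -1, 0, -2]
162 [0, 0, 0, -2, 108, 111, 113, 114, 115, 116, 119, 119, 122, 124, 120, 116, 111, 108, 103, 99, -1, -1, -2, 0]
163 [-2, 0, -1, -2, 109, 110, 111, 114, 115, 115, 119, 120, 121, 122, 120, 115, 112, 107, 103, 99, 0, 0, -1, -1]
164 [-1, -1, -1, -1, 108, 110, 112, 112, 115, 116, 118, 121, 122, 124, 119, 114, 112, 107, 103, 98, 0, -1, -1, 1]
165 [0, 0, -1, 0, 108, 110, 110, 114, 115, 116, 118, 120, 121, 124, 120, 115, 111, 106, 102, 98, -1, 0, -1, 0]
166 [-1, 0, 0, 0, 109, 111, 111, 113, 116, 116, 118, 119, 122, 123, 120, 116, 110, 109, 102, 99, 0, -2, -1, 0]
167 [0, -1, 0, 0, 108, 108, 111, 113, 113, 116, 118, 119, 122, 122, 119, 115, 111, 108, 103, 97, -1, -1, 0, -1]
168 [0, 0, 0, -1, 108, 110, 111, 114, 115, 117, 118, 119, 121, 123, 120, 114, 110, 109, 103, 97, 0, 0, 0, 0]
```

View pics/c5.png

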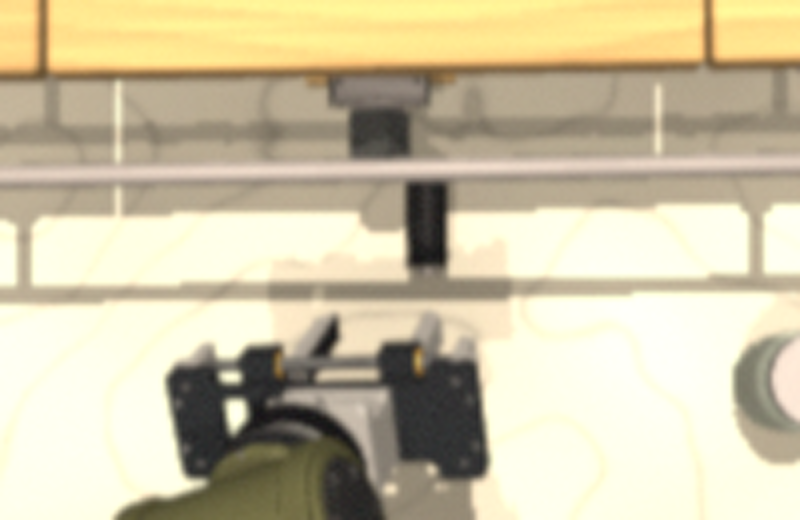

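Run:
```python
from m import *
d=np.nanmedian([np.where((x:=cams.camera("top")[1])>0,x,np.nan) for _ in range(6)],0)
for v in range(152,159): print(v,[int(1000*w("top",u,v,d=d[v,u])[2]) for u in range(298,322)])
print("arm edge",[w("top",319,v,d=d[v,319]).round(3).tolist() for v in range(174,200,2)])
print(w("top",309,156.5,.118),w("top",309,155.5,.118))
```

```text
152 [115, 115, 114, 116, 114, 116, 114, 114, 115, 114, 115, 115, 114, 113, 115, 114, 114, 115, 114, 113, 114, 115, 116, 114]
153 [111, 114, 114, 114, 112, 113, 113, 111, 113, 113, 114, 114, 112, 113, 112, 113, 114, 115, 113, 112, 112, 112, 112, 111]
154 [0, 113, 113, 112, 112, 112, 111, 111, 113, 110, 112, 111, 110, 111, 110, 112, 111, 112, 111, 110, 111, 109, 110, 109]
155 [-1, 109, 106, 108, 107, 107, 107, 115, 117, 118, 120, 120, 119, 120, 117, 116, 113, 107, 106, 107, 107, 107, 107, 106]
156 [-1, 0, 103, -2, 0, -1, 114, 114, 117, 117, 115, 117, 124, 123, 116, 115, 113, 110, 0, -2, 0, 101, 0, -2]
157 [0, 0, -3, -1, 109, 110, 110, 113, 116, 119, 119, 120, 121, 125, 120, 117, 113, 107, -2, 0, 0, 0, -1, -1]
158 [1, 0, -1, 0, 107, 111, 111, 114, 115, 118, 118, 121, 125, 124, 121, 115, 110, 107, 102, 0, 0, 0, -1, 0]
arm edge [[0.576, -0.009, 0.209], [0.592, -0.01, 0.066], [0.586, -0.01, 0.066], [0.581, -0.01, 0.064], [0.575, -0.01, 0.064], [0.569, -0.01, 0.065], [0.564, -0.01, 0.064], [0.558, -0.01, 0.065], [0.553, -0.01, 0.064], [0.547, -0.009, 0.065], [0.542, -0.009, 0.064], [0.542, -0.01, -0.001], [0.531, -0.009, 0.054]]
[0.63680634 0.01585882 0.118     ] [0.63949415 0.015817   0.118     ]
```

The socket sits flush against the collar, the board is within 0.1 mm of flush, and the hand is clear.

```bash
python3 -c "
from station import ctrl
print(ctrl.hand_in())"
```

```text
the job is handed in; nothing more can be done
None
```

The job is handed in: the crank is fully home on the shaft and let go. By the cameras, the middle board's top is within about 0.1 mm of the side boards. I didn't go near the mug, jar or screwdriver.

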